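Load the parts washer and start it with its press-and-turn knob

TASK

Pick up the steel dip cup by its blue handle, tip the three brass mixing balls into the washer's basin and stand the empty cup upright back on the cork mat. Then start the washer: press its red knob down, turn it clockwise out of its locked standby position and on until it pops back up by itself in the run position, and let go. Do not disturb the spray can, the paint jar or the tape roll.

Things in the scene. Friction and masses are not known exactly. Their poses are not given: they have to be found in the camera images.
- washer: Fixed grey parts washer, 200 (its x) x 270 (its y) x 100 mm high; basin rim and control deck both 100 mm above the bench. Origin at the centre of its underside, z up. The open steel basin is its -y part; the flat solid deck with the knob is its +y part (y +30 to +135 mm).
- basin (a point): Centre of the basin's inner floor, 30 mm above the bench; axes parallel to the washer's. The basin is open at the top, inside 184 (x) x 157 (y) mm, walls 8 mm thick and 70 mm high above its floor.
- knob_grip (a point): On the red knob's vertical axis (washer x 0, y +82.5 mm), 39 mm above the deck when up; sinks and turns with the knob. Grip it by its upright bar: 42 long (this x) x 14 thick (y) x 32 mm high, 17 to 49 mm above the deck when up, on a disc of diameter 44 mm (11 to 19 mm above the deck). At standby the bar lies along the washer's x, white pointer to -x.
- knob_press (a joint): Knob's press depth, m: 0 up, 0.007 fully down. Spring: 3.5 N up, 9 N down. Locked when up at standby; pressed 6 mm or more it turns. Let go between standby and run, it stays about 5 mm down, caught under a rim, and still turns without pressing. At run the spring lifts it fully up into a notch, locked again, unless the hand holds it down. Past run it is caught down again: turn back.
- knob_turn (a joint): Turn of the red knob, rad, positive clockwise from above: 0 standby, end stop 1.65. The run notch lies anywhere from 0.9 to 1.3, different every time and not visible (the green dot marks only the middle, 1.1): feel for it. It takes the knob within about 0.08 rad either way. Turning friction 0.03 N m.
- mat: Fixed round cork mat, diameter 150 mm, 4 mm thick; origin at the centre of its underside.
- cup: Loose steel dip cup, about 160 g, flaring like a bowl: foot diameter 48, rim outer diameter 100 at 40 mm height, wall 4 mm, sides leaning 41 degrees out, inner floor 12 mm up. Origin at the centre of its underside, z out of the mouth. A rigid bail handle spans the mouth along its y. Tip it about 60 degrees or more about the handle's line to empty it.
- cup_bar (a point): Centre of the cup's blue handle bar, 97 mm above the cup's underside, axes as the cup's. The bar is 12 mm thick (x), 105 mm long (y), 18 mm high; 48 mm free gap between its underside and the rim. Pinch across x.
- cup_rim (a point): Centre of the cup's mouth, 40 mm above its underside.
- ball0_center (a point): Centre of a brass ball, diameter 15 mm, 14 g, loose in the cup at the start.
- ball1_center (a point): Centre of the second such ball.
- ball2_center (a point): Centre of the third such ball.
- can: Bystander: green spray can, diameter 54 mm, 150 mm tall, loose, origin at the centre of its underside.
- jar: Bystander: small red paint jar with black lid, diameter 44 mm, 50 mm tall, loose, origin at the centre of its underside.
- tape: Bystander: roll of blue tape lying flat, diameter 90 mm, 24 mm high, loose, origin at the centre of its underside.
There are look-alikes about, which are no part of the job. Of the things like the mat, leave any that is white; of the rest the larger one is meant. Several things have the shape of the cup; the one meant has the colours described above.

How it is judged:
By the outcome, as a careful person would: the job done as asked, in the order asked, and still so for the second after the job is handed in, with the robot touching nothing.
It also fails if it takes over 72 s, if anything falls off the work surface, if the arm or the gripper's body presses on something with over 40 N, if the wrist force passes 120 N, or if a joint passes its speed limit or range.

ROBOT

A 6-joint arm with a two-finger parallel gripper is mounted at the origin on the work surface. World frame = base frame: x ahead of the robot, y to its left, z up, the work surface at z = 0. Lengths are in m, angles in rad, forces in N, time in s.
With the tool pointing down it reaches from about 0.35 to 0.775 m from the base axis. Payload 5.5 kg.
Tool frame: the origin (TCP) lies at the very end of the fingers, on their centre line; the grasp point (between the pads) lies 19 mm behind it; y points along the fingers, z is the direction in which the jaws open and shut, and the axes are right-handed (so a half turn about y gives the same grasp; the last joint's range is limited). The gripper opens to 85 mm and grips with 20 to 120 N. Pads are 22 mm wide; open, the fingers measure 114 mm over their backs; the gripper's body (76 mm by 85 mm) begins 54 mm behind the grasp point. The pads swing forward as they close: fully open they stand 13 mm farther back than shut.
Start: joints at [-0.14, 0.313, 0.046, 1.304, 0, 1.431], TCP at [0.575, -0, 0.231] pointing down, gripper open.
Joint ranges: [-2.76, 2.76], [-0.86, 1.69], [-1.03, 1.26], [-2.2, 2.34], [-1.47, 1.5], [-3.14, 3.14]. Speed limits (rad/s): [2.57, 2.57, 3.14, 3.14, 3.14, 3.14].

INTERFACE

Orientations are given as a unit quaternion [w, x, y, z].
In Python, from workcell import env gives the robot as it stands.
- The arm moves only by the shell command python3 -m inch 'ROWS' [OPENING] [FORCE]. ROWS is JSON, a list that holds one entry, the list of rows, each a list of 4 numbers: the shift along the tool's x, y, z in mm, then the turn about the tool's y in degrees. In form: [[[tx, ty, tz, spin], ...]]. A call has 1 to 10 rows; each row is the pose to reach, as a shift and turn from the pose commanded when the call began, along the tool's axes at that moment; what a row does not reach only later rows make up. A row lasts 1/10 s, in which the tool goes at most 50 mm and 8.59 degrees, less where a joint would pass 70% of its speed; a pose out of reach is approached as far as the arm can. A call with a gripper value outside its range is refused whole. OPENING is the finger opening in mm, from 0 to 85.4, set as the call begins (- or left out, the last holds). The fingers move at their own pace and stop on an object; FORCE is the grip in N (left out, the last holds). Time passes only in rows, so rows that repeat a pose let the fingers close. It gives the time, the measured TCP pose, the force and the opening at its end, in the units of the state.
- env.get_state(): the state, without advancing time (a new reading comes with each control period).
- env.read_camera(name): name is "scene" or "side" or "wrist"; returns the picture (480x640x3 uint8, blue, green, red); there is no depth.
- env.camera_model(name): a dict with "fx", "fy", "cx", "cy" (pixels), "R" (3x3) and "t" (3): a world point X has camera coordinates R X + t; the wrist camera has in their place "mount" (4x4, takes a point from camera to tool coordinates, whose origin is the TCP and whose axes are the tool frame's). Camera axes: x right, y down, z forward; pixel columns grow to the right and rows downward; lengths in m; the calibration is good to about 2 mm. A picture is of the moment at which its call begins: read the wrist's pose just before it. camera_model takes no time and is no camera call.
- env.hand_in(): hands the job in, once; it reports no verdict.
The state is a dict: "clock": time; "joint_pos": joint angles; "qvel": joint speeds; "tau": joint torques, N m; "tcp_pos": TCP position; "orientation": TCP orientation; "wrist_force": force on the tool from outside, world axes, zero at the start; "ft_torque": the same for the moment, N m; "finger_gap": finger opening in m.
Only numpy, scipy, OpenCV 4.12 (cv2) and the standard library are available. Lean on these libraries where they do the work, as an engineer would, in place of code of your own. Each camera call takes 0.05 s, during which the arm holds its last target.

## Working session

There is one attempt and no reset: what is moved stays moved. The work goes in short steps, Python scripts to look and compute and a shell command to move; the robot and the scene stay as the last step left them, time stands still between calls to the robot, and variables do not carry over. Pictures are saved under pics/ and viewed, and the job is handed in when it is done.

```bash
mkdir -p pics; ls; python3 - <<'E'
from workcell import env
import cv2,numpy as np
for n in("scene","side","wrist"):
    print(n,{k:np.round(v,4).tolist() for k,v in env.camera_model(n).items()})
print(env.get_state())
for n in("scene","side","wrist"):
    cv2.imwrite(f"pics/{n}0.png",env.read_camera(n))
E
```

```text
pics
scene {'fx': 435.9828, 'fy': 435.9828, 'cx': 319.4706, 'cy': 232.6204, 'R': [[0.506, 0.8623, -0.019], [0.5101, -0.3169, -0.7996], [-0.6955, 0.3949, -0.6002]], 't': [-0.2407, -0.1884, 1.5824]}
side {'fx': 517.879, 'fy': 517.879, 'cx': 315.0645, 'cy': 240.6522, 'R': [[0.909, -0.4164, -0.0178], [-0.2877, -0.596, -0.7497], [0.3015, 0.6866, -0.6616]], 't': [-0.4874, 0.203, 1.0399]}
wrist {'fx': 405.0475, 'fy': 405.0475, 'cx': 320.3216, 'cy': 240.024, 'mount': [[0.0004, 0.9481, 0.318, -0.082], [-0.0005, -0.318, 0.9481, -0.1433], [1.0, -0.0006, 0.0003, -0.0004], [0.0, 0.0, 0.0, 1.0]]}
{'clock': 0.0, 'joint_pos': array([-1.39611251e-01,  3.13990695e-01,  4.49644693e-02,  1.30363607e+00,
        9.15012853e-06,  1.43121613e+00]), 'qvel': array([ 0.00182211,  0.00109452, -0.00215195, -0.00072027, -0.00163242,
        0.00108698]), 'tau': array([-2.90074182e-03, -4.80629075e+01,  2.98531097e+01,  1.95313990e-02,
       -3.83516899e-04, -4.27451073e-05]), 'tcp_pos': array([5.74466518e-01, 6.16437082e-05, 2.30408493e-01]), 'orientation': array([ 0.49959756, -0.50038648,  0.50053636, -0.49947874]), 'wrist_force': array([-0.02604408,  0.07144125,  0.07624622]), 'ft_torque': array([ 0.01589195, -0.0283147 , -0.02900335]), 'finger_gap': 0.08551284820202425}
```

View pics/scene0.png

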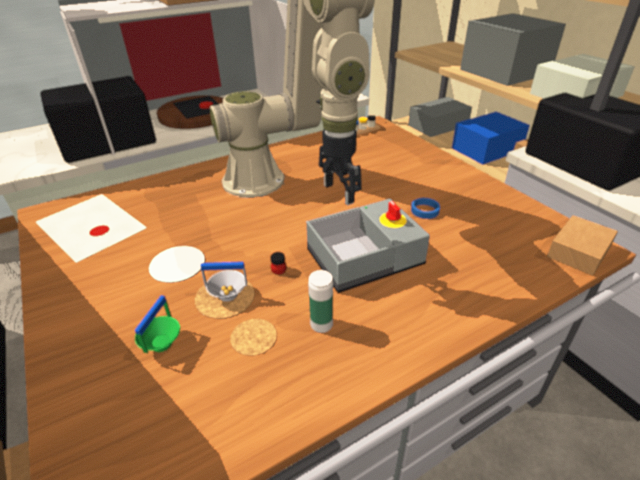

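View pics/side0.png

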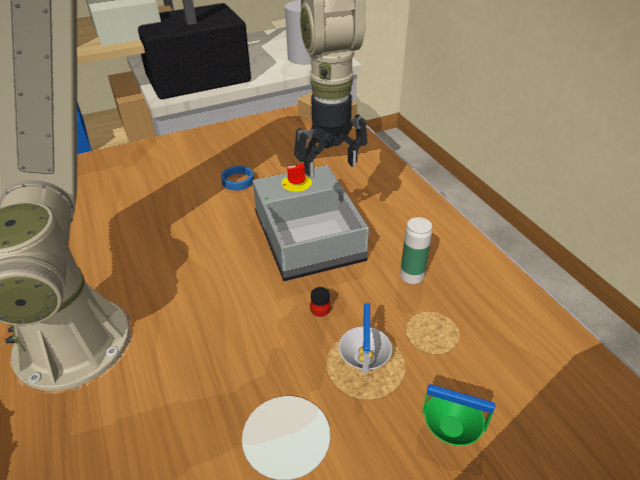

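View pics/wrist0.png

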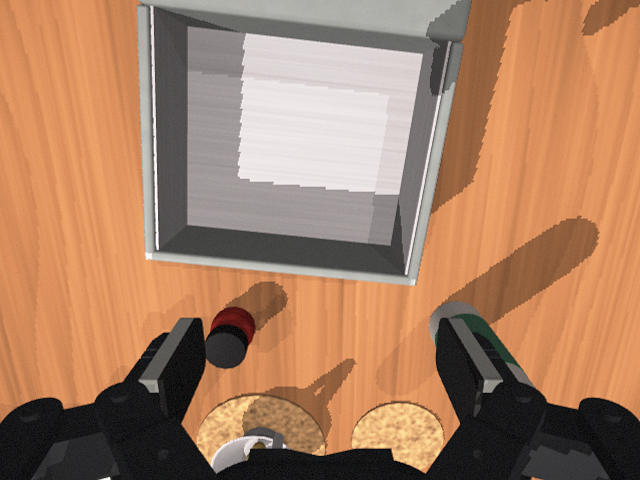

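Candidates. Cups: the steel one with the blue bar at scene (225,285) and the green one at (158,335). The steel cup matches the description. Mats: white (177,264), large cork (225,297), small cork (253,337). The large cork is the one meant. I'll confirm with enlarged crops.

```bash
python3 - <<'E'
import cv2,numpy as np
a=cv2.imread('pics/scene0.png');b=cv2.imread('pics/side0.png')
c1=cv2.resize(a[245:325,180:280],None,fx=4,fy=4,interpolation=cv2.INTER_CUBIC)
c2=cv2.resize(b[295:405,320:440],None,fx=3.3,fy=2.909,interpolation=cv2.INTER_CUBIC)
cv2.imwrite('pics/crop1.png',np.hstack([c1,c2[:320]]))
c3=cv2.resize(a[190:290,300:440],None,fx=2.8,fy=3,interpolation=cv2.INTER_CUBIC)
c4=cv2.resize(b[155:285,245:375],None,fx=3,fy=3,interpolation=cv2.INTER_CUBIC)
cv2.imwrite('pics/crop2.png',np.hstack([c3,c4[:300]]))
E
```

```text
(no output)
```

View pics/crop1.png

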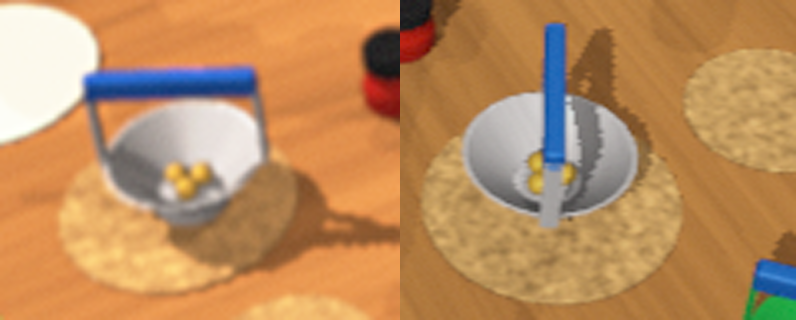

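View pics/crop2.png

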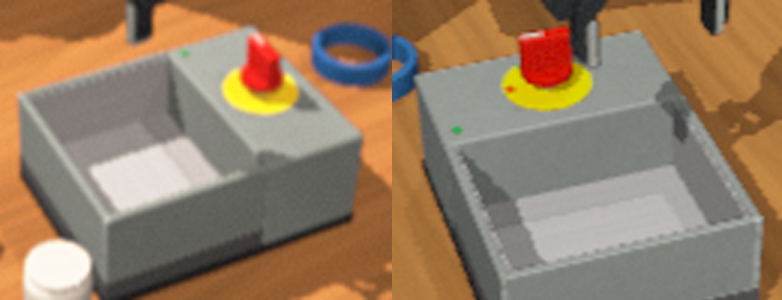

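The steel cup has a blue bar and three balls and stands on the larger cork mat, which is near scene (225,297) and side (366,365). Both choices are confirmed. Next I fit the poses.

```bash
cat > h.py <<'E'
import numpy as np,cv2
from scipy.optimize import least_squares,minimize
from scipy.spatial.transform import Rotation as Ro
from workcell import env
CM={n:env.camera_model(n) for n in("scene","side","wrist")}
def proj(n,X,cm=None):
    m=cm or CM[n]; c=np.asarray(X)@np.array(m["R"]).T+m["t"]
    return np.c_[m["fx"]*c[:,0]/c[:,2]+m["cx"],m["fy"]*c[:,1]/c[:,2]+m["cy"]]
def onplane(n,uv,z):
    m=CM[n];R=np.array(m["R"]);o=-R.T@m["t"];uv=np.atleast_2d(uv)
    d=np.c_[(uv[:,0]-m["cx"])/m["fx"],(uv[:,1]-m["cy"])/m["fy"],np.ones(len(uv))]@R
    return o+d*((z-o[2])/d[:,2])[:,None]
def Rz(a): return Ro.from_euler('z',a).as_matrix()
def wristcm(st):
    q=st["orientation"];R=Ro.from_quat([q[1],q[2],q[3],q[0]]).as_matrix()
    T=np.eye(4);T[:3,:3]=R;T[:3,3]=st["tcp_pos"]
    C=np.linalg.inv(T@np.array(CM["wrist"]["mount"]))
    m=dict(CM["wrist"]);m["R"]=C[:3,:3];m["t"]=C[:3,3];return m
def blue(im):
    h=cv2.cvtColor(im,cv2.COLOR_BGR2HSV);return ((h[...,0]>100)&(h[...,0]<130)&(h[...,1]>140)).astype(np.uint8)
E
python3 - <<'E'
from h import *
cor=np.array([[-.1,-.135,.1],[.1,-.135,.1],[.1,.135,.1],[-.1,.135,.1]])
px={"scene":[(307,221),(338.2,262.7),(427.9,235),(390.4,199.3)],"side":[(281,253),(367.5,229),(327,165.7),(253.7,179.3)]}
f=lambda p:np.concatenate([(proj(n,cor@Rz(p[2]).T+[p[0],p[1],0])-px[n]).ravel() for n in px])
r=least_squares(f,[.6,.1,0]);print("washer",r.x,np.round(r.fun,1))
P=np.vstack([onplane("scene",[(195,301),(220,318.2),(254.5,292.5)],.004),onplane("side",[(326.7,362),(405.5,368.9),(370,399)],.004)])
r=least_squares(lambda p:np.hypot(P[:,0]-p[0],P[:,1]-p[1])-p[2],[.6,-.2,.075]);print("mat",r.x,r.fun)
ims={n:cv2.imread(f"pics/{n}0.png") for n in("scene","side")}
roi={"scene":(195,255,250,280),"side":(355,298,380,358)}
M={}
for n in roi:
    a,b,c,d=roi[n];m=np.zeros((480,640),np.uint8);m[b:d,a:c]=blue(ims[n])[b:d,a:c];M[n]=m
    print(n,m.sum(),np.argwhere(m).min(0),np.argwhere(m).max(0))
bx=np.array([[i,j,k] for i in(-.006,.006) for j in(-.0525,.0525) for k in(-.009,.009)])
def cost(p,z=.101):
    s=0
    for n in M:
        h=cv2.convexHull((proj(n,bx@Rz(p[2]).T+[p[0],p[1],p[3] if len(p)>3 else z])*16).astype(np.int32))
        m=np.zeros((480,640),np.uint8);cv2.fillConvexPoly(m,h,1,shift=4)
        s+=((m>0)!=(M[n]>0)).sum()
    return s
best=None
for yaw in np.linspace(-1.5,1.5,13):
    c=onplane("scene",(222.5,267),.101)[0]
    r=minimize(cost,[c[0],c[1],yaw,.101],method="Nelder-Mead",options=dict(initial_simplex=np.array([[c[0],c[1],yaw,.101]]+[[c[0]+.01,c[1],yaw,.101],[c[0],c[1]+.01,yaw,.101],[c[0],c[1],yaw+.15,.101],[c[0],c[1],yaw,.107]]),xatol=1e-4))
    if best is None or r.fun<best.fun:best=r
print("bar",best.x,best.fun)
for n,uvs,z in(("scene",[(320,328),(278,272),(426,210)],0.0),("side",[(413,278),(320,311),(238,180)],0.0)):
    print(n,np.round(onplane(n,uvs,z),3).tolist())
E
```

```text
washer [ 0.55996984  0.09491996 -0.1132269 ] [-2.5 -0.1 -2.3  1.4  1.2  0.2 -1.3 -1.2 -0.5 -4.5  1.2 -0.8  1.1 -1.5
 -1.9 -0.1]
mat [ 0.50611178 -0.29808124  0.07528483] [-1.69442220e-03 -5.43800204e-05  6.24052250e-04 -7.48635446e-04
 -5.13814589e-04  2.38720001e-03]
scene 222 [263 201] [269 242]
side 282 [303 364] [350 369]
bar [ 0.50687744 -0.28925789  2.59069337  0.09816924] 318.0
scene [[0.721, -0.142, 0.0], [0.492, -0.14, -0.0], [0.475, 0.4, 0.0]]
side [[0.711, -0.143, 0.0], [0.483, -0.141, 0.0], [0.479, 0.395, 0.0]]
```

```bash
python3 - <<'E'
from h import *
ims={n:cv2.imread(f"pics/{n}0.png") for n in("scene","side")}
e={"scene":[(202,266.2),(243.7,265.2)],"side":[(367,350),(367,305)]}
for n in e:
    P=onplane(n,e[n],.101);print(n,P, np.linalg.norm(P[1]-P[0]),np.arctan2(*(P[1]-P[0])[1::-1]))
for y in range(258,275): print(y,ims["scene"][y,222].tolist(), ims["scene"][y,235].tolist())
for x in range(360,374): print(x,ims["side"][330,x].tolist())
bx=np.array([[i,j,k] for i in(-.006,.006) for j in(-.0525,.0525) for k in(-.009,.009)])
roi={"scene":(195,255,250,280),"side":(355,298,380,358)}
M={}
for n in roi:
    a,b,c,d=roi[n];m=np.zeros((480,640),np.uint8);h=ims[n].astype(int);m[b:d,a:c]=((h[...,0]>h[...,2]+45))[b:d,a:c];M[n]=m
    print(n,m.sum(),np.argwhere(m).min(0),np.argwhere(m).max(0))
def cost(p,z=.101):
    s=0
    for n in M:
        h=cv2.convexHull(np.round(proj(n,bx@Rz(p[2]).T+[p[0],p[1],z])*16).astype(np.int32))
        m=np.zeros((480,640),np.uint8);cv2.fillConvexPoly(m,h,1,shift=4)
        s+=((m>0)!=(M[n]>0)).sum()
    return s
from scipy.optimize import differential_evolution
r=differential_evolution(cost,[(.46,.55),(-.34,-.25),(-1.57,1.57)],seed=0,tol=1e-6);print(r.x,r.fun)
E
```

```text
scene [[ 0.48144065 -0.33113246  0.101     ]
 [ 0.53130169 -0.24324826  0.101     ]] 0.10104333799429699 1.0547307680643359
side [[ 0.48303442 -0.33454202  0.101     ]
 [ 0.53258184 -0.24480434  0.101     ]] 0.10250755530545319 1.066314479547328
258 [75, 140, 223] [77, 146, 227]
259 [76, 143, 228] [74, 146, 231]
260 [81, 146, 230] [82, 146, 230]
261 [127, 139, 218] [132, 131, 194]
262 [195, 127, 152] [194, 117, 121]
263 [217, 113, 71] [218, 115, 60]
264 [206, 107, 43] [199, 104, 40]
265 [172, 89, 35] [161, 86, 37]
266 [137, 73, 30] [131, 66, 21]
267 [123, 59, 16] [121, 61, 22]
268 [122, 63, 42] [115, 71, 71]
269 [117, 92, 121] [106, 110, 145]
270 [133, 149, 197] [155, 179, 218]
271 [175, 193, 223] [221, 231, 243]
272 [189, 198, 213] [229, 233, 240]
273 [185, 190, 201] [225, 228, 235]
274 [180, 187, 198] [222, 226, 233]
360 [206, 207, 211]
361 [209, 209, 213]
362 [198, 197, 199]
363 [169, 151, 146]
364 [165, 91, 28]
365 [182, 103, 34]
366 [186, 108, 41]
367 [185, 106, 34]
368 [183, 104, 35]
369 [177, 114, 68]
370 [163, 141, 128]
371 [153, 151, 152]
372 [132, 133, 135]
373 [129, 130, 133]
scene 268 [262 201] [269 243]
side 302 [303 363] [353 369]
[ 0.50723016 -0.28815702 -0.5496311 ] 255.0
```

```bash
cat >> h.py <<'E'
def Rt(st):
    q=st["orientation"];return Ro.from_quat([q[1],q[2],q[3],q[0]]).as_matrix()
def ang(v): return np.degrees(np.arctan2(v[1],v[0]))
def go(target,xang):
    """shift in tool axes (mm) to world TCP target and spin so tool x axis lies at xang deg (mod 180)"""
    st=env.get_state();R=Rt(st);d=(np.asarray(target)-st["tcp_pos"])@R*1e3
    s=-(xang-ang(R[:,0]));s=(s+90)%180-90
    print("tool x ang %.1f j6 %.2f clock %.2f"%(ang(R[:,0]),st["joint_pos"][5],st["clock"]),"shift",np.round(d,1),"spin",round(s,1),"tcp",np.round(st["tcp_pos"],4),"gap",round(st["finger_gap"]*1e3,1),"F",np.round(st["wrist_force"],1),"M",np.round(st["ft_torque"],2))
E
python3 - <<'E'
from h import *
st=env.get_state();R=Rt(st);print(np.round(R,2))
w=wristcm(st)
cor=np.array([[-.1,-.135,.1],[.1,-.135,.1],[.1,.135,.1],[-.1,.135,.1]])
px={"scene":[(307,221),(338.2,262.7),(427.9,235),(390.4,199.3)],"side":[(281,253),(367.5,229),(327,165.7),(253.7,179.3)]}
def f(p):
    X=cor@Rz(p[2]).T+[p[0],p[1],0]
    return np.concatenate([(proj(n,X)-px[n]).ravel() for n in px]+[(proj("wrist",X[:2],w)-[(147,259),(414,284)]).ravel()])
r=least_squares(f,[.56,.095,-.11],loss="soft_l1");print("washer",r.x,np.round(f(r.x),1))
print(np.round(proj("wrist",[[.507,-.288,.101],[.506,-.298,.004],[.487,-.14,0]],w)))
go([.5075,-.2885,.101-.019],60.8)
E
```

```text
[[-0. -0.  1.]
 [-1.  0. -0.]
 [-0. -1. -0.]]
washer [ 0.56052794  0.09922901 -0.10677235] [-1.2 -0.3 -0.3  1.1  2.6 -0.5 -0.4 -1.6 -0.6 -5.7  0.7 -2.2  0.1 -2.4
 -2.6 -0.8 -2.4 -0.   2.8  1.8]
[[248. 524.]
 [262. 449.]
 [238. 327.]]
tool x ang -90.0 j6 1.43 clock 0.15 shift [288.5 148.6 -66.9] spin 29.2 tcp [0.5746 0.     0.2306] gap 85.1 F [-0.6  0.1  0.3] M [-0.01  0.02  0.04]
```

```bash
python3 -m inch '[[[36,5,-8,4],[72,10,-17,8],[108,15,-25,12],[144,20,-33,16],[180,25,-42,20],[216,30,-50,24],[252,35,-58,28],[288,40,-67,29],[288,40,-67,29],[288,40,-67,29]]]' 85 20; python3 - <<'E'
from h import *
go([.5075,-.2885,.101-.019],60.8)
st=env.get_state();im=env.read_camera("wrist");w=wristcm(st)
c,s=np.cos(1.06),np.sin(1.06)
for k in(-.0525,0,.0525):
    p=proj("wrist",[[.5075+k*c,-.2885+k*s,.110]],w)[0];print(p);cv2.circle(im,tuple(int(round(v)) for v in p),3,(0,255,0),-1)
cv2.imwrite("pics/w1.png",im)
E
```

```text
clock: 1.15
tcp_pos: [0.5074, -0.2885, 0.1907]
orientation: [0.358, -0.358, 0.61, -0.609]
wrist_force: [0.1, 0.8, -0.5]
finger_gap: 0.085
tool x ang -119.1 j6 1.42 clock 1.15 shift [1.000e-01 1.087e+02 2.000e-01] spin 0.1 tcp [ 0.5074 -0.2885  0.1907] gap 85.0 F [ 0.1  0.8 -0.5] M [-0.04 -0.01  0.04]
[321.11910179 329.22371013]
[321.39125601 250.83017956]
[321.70428017 160.66413479]
```

View pics/w1.png

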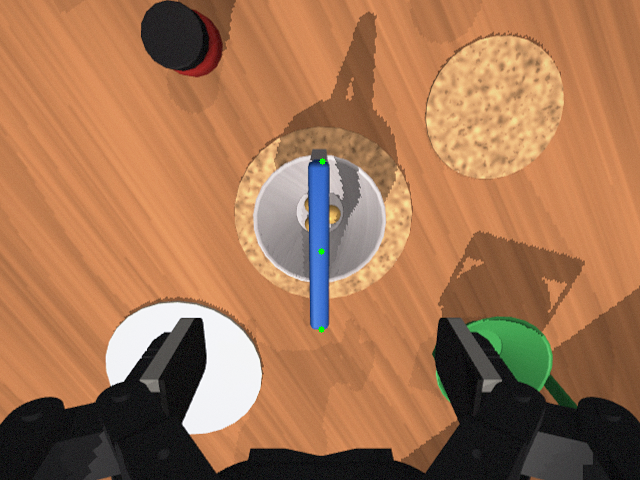

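The projected points lie on the bar, from (320,160) to (320,328). The green cup's rim lies close to the right finger at (490,345), so I check the clearance.

```bash
python3 - <<'E'
from h import *
print(onplane("scene",(158,330),.04),onplane("side",(455,415),.04))
print(onplane("scene",[(141,333),(169,302)],.097),onplane("side",[(430,392),(491,405)],.097))
E
```

```text
[[ 0.56668044 -0.47240467  0.04      ]] [[ 0.57583566 -0.47424236  0.04      ]]
[[ 0.61316462 -0.50494368  0.097     ]
 [ 0.55508014 -0.43170286  0.097     ]] [[ 0.53597169 -0.44722181  0.097     ]
 [ 0.60891867 -0.50718849  0.097     ]]
```

```bash
python3 -m inch '[[[4,25,0,0],[8,50,0,0],[8,75,0,0],[8,95,0,0],[8,106,0,0],[8,106,0,0]]]' 45 20; python3 -m inch '[[[0,0,0,0],[0,0,0,0],[0,0,0,0],[0,0,0,0],[0,0,0,0],[0,0,0,0],[0,0,0,0]]]' 0 30
```

```text
clock: 1.8
tcp_pos: [0.5037, -0.2931, 0.084]
orientation: [0.359, -0.36, 0.61, -0.608]
wrist_force: [0.5, -0.2, -0.5]
finger_gap: 0.0449
clock: 2.5
tcp_pos: [0.5046, -0.2954, 0.0865]
orientation: [-0.359, 0.359, -0.609, 0.61]
wrist_force: [-1.9, 0.3, 6.3]
finger_gap: 0.0113
```

```bash
python3 -m inch '[[[0,-15,0,0],[0,-40,0,0],[0,-70,0,0],[0,-100,0,0],[0,-120,0,0],[0,-120,0,0]]]'; python3 - <<'E'
from h import *
W=np.array([.5605,.098]);a=-.109
def w2(x,y): return W+Rz(a)[:2,:2]@[x,y]
p=w2(0,-.255);go([p[0],p[1],.187],90+np.degrees(a))
p=w2(0,-.131);go([p[0],p[1],.187],90+np.degrees(a))
for n in("side","wrist","scene"): cv2.imwrite(f"pics/l_{n}.png",env.read_camera(n))
E
```

```text
clock: 3.1
tcp_pos: [0.5057, -0.2963, 0.2084]
orientation: [-0.36, 0.358, -0.607, 0.611]
wrist_force: [-0.3, -0.4, -1.2]
finger_gap: 0.0116
tool x ang -119.0 j6 1.41 clock 3.10 shift [-136.3   21.   -44.7] spin -22.8 tcp [ 0.5057 -0.2963  0.2084] gap 11.6 F [-0.3 -0.4 -1.2] M [-0.02 -0.05  0.  ]
tool x ang -119.0 j6 1.41 clock 3.10 shift [-250.6   20.7  -92.7] spin -22.8 tcp [ 0.5057 -0.2963  0.2084] gap 11.6 F [-0.3 -0.4 -1.2] M [-0.02 -0.05  0.  ]
```

View pics/l_side.png

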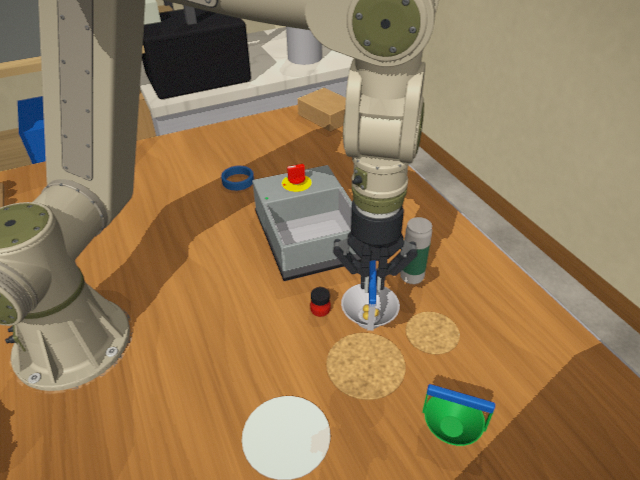

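View pics/l_wrist.png

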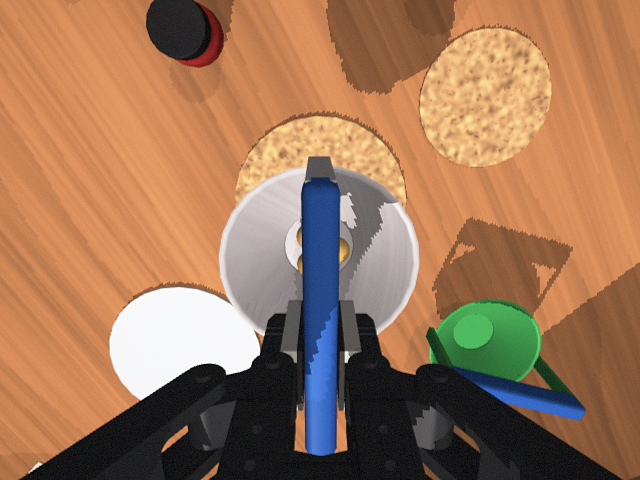

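```bash
python3 - <<'E'
from h import *
W=np.array([.5605,.098]);a=-.109
def w2(x,y): return W+Rz(a)[:2,:2]@[x,y]
p=w2(0,-.20);go([p[0],p[1],.167],90+np.degrees(a))
E
```

```text
tool x ang -119.0 j6 1.41 clock 3.25 shift [-186.5   37.   -63.2] spin -22.8 tcp [ 0.5036 -0.2946  0.2038] gap 11.8 F [-0.4 -0.2 -2.5] M [-0.02 -0.01  0.04]
```

```bash
python3 -m inch '[[[-10,0,-4,-2],[-34,0,-12,-5],[-64,0,-22,-9],[-94,0,-32,-13],[-124,4,-42,-17],[-150,14,-51,-21],[-172,26,-58,-23],[-186,35,-63,-23],[-186,37,-63,-23],[-186,37,-63,-23]]]'; python3 - <<'E'
from h import *
W=np.array([.5605,.098]);a=-.109
def w2(x,y): return W+Rz(a)[:2,:2]@[x,y]
p=w2(0,-.20);go([p[0],p[1],.167],90+np.degrees(a))
for n in("side","wrist"): cv2.imwrite(f"pics/a_{n}.png",env.read_camera(n))
st=env.get_state();w=wristcm(st);im=cv2.imread("pics/a_wrist.png")
for x,y in[(-.1,-.135),(.1,-.135),(-.092,-.127),(.092,-.127),(-.1,.135),(-.092,.03),(.092,.03)]:
    q=proj("wrist",[[*w2(x,y),.1]],w)[0];cv2.circle(im,tuple(int(v) for v in q),3,(0,255,0),-1)
cv2.imwrite("pics/a_wrist.png",im)
E
```

```text
clock: 4.25
tcp_pos: [0.5386, -0.1015, 0.1674]
orientation: [0.473, -0.474, 0.526, -0.525]
wrist_force: [0.2, -0.8, -1.8]
finger_gap: 0.0114
tool x ang -96.0 j6 1.34 clock 4.25 shift [-0.7  0.4  0. ] spin 0.3 tcp [ 0.5386 -0.1015  0.1674] gap 11.4 F [ 0.2 -0.8 -1.8] M [-0.05 -0.   -0.04]
```

View pics/a_wrist.png

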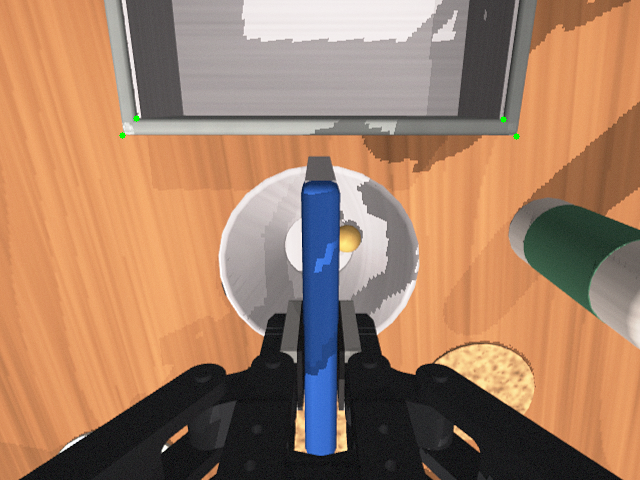

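View pics/a_side.png

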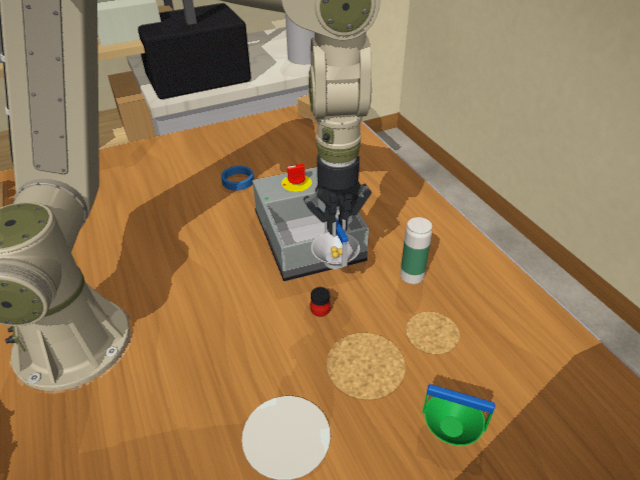

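```bash
python3 -m inch '[[[-12,0,0,0],[-24,0,0,0],[-34,0,0,0],[-42,0,0,0],[-50,0,0,0],[-58,0,0,0],[-66,0,0,0]]]'; python3 - <<'E'
from h import *
for n in("scene","wrist"): cv2.imwrite(f"pics/b_{n}.png",env.read_camera(n))
go([.54,-.1,.16],90-6.2)
a=cv2.imread("pics/b_scene.png")[170:310,260:460];b=cv2.imread("pics/b_wrist.png")
cv2.imwrite("pics/b.png",np.hstack([cv2.resize(a,(400,280),interpolation=cv2.INTER_CUBIC),cv2.resize(b,(373,280))]))
E
```

```text
clock: 5.05
tcp_pos: [0.5472, -0.0374, 0.172]
orientation: [-0.473, 0.473, -0.523, 0.528]
wrist_force: [-4.7, -4.3, 13.7]
finger_gap: 0.0114
tool x ang -96.0 j6 1.46 clock 5.15 shift [63.8 12.1 -0.5] spin 0.2 tcp [ 0.5471 -0.0365  0.1719] gap 11.7 F [-4.6 -3.4 15.7] M [-1.01  1.33  0.03]
```

View pics/b.png

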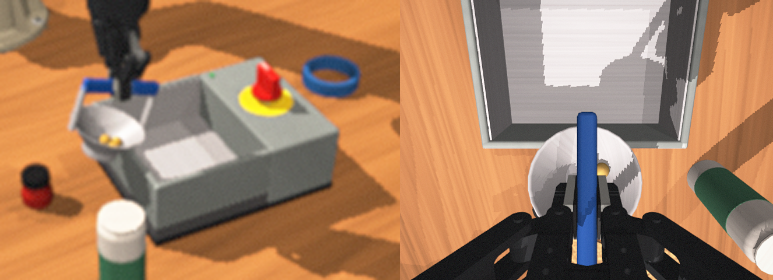

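```bash
python3 - <<'E'
from h import *
im=env.read_camera("side")
a=cv2.imread("pics/b_scene.png")[185:275,280:380]
cv2.imwrite("pics/b2.png",np.hstack([cv2.resize(a,(400,360),interpolation=cv2.INTER_CUBIC),cv2.resize(im[180:280,270:380],(396,360),interpolation=cv2.INTER_CUBIC)]))
E
```

```text
(no output)
```

View pics/b2.png

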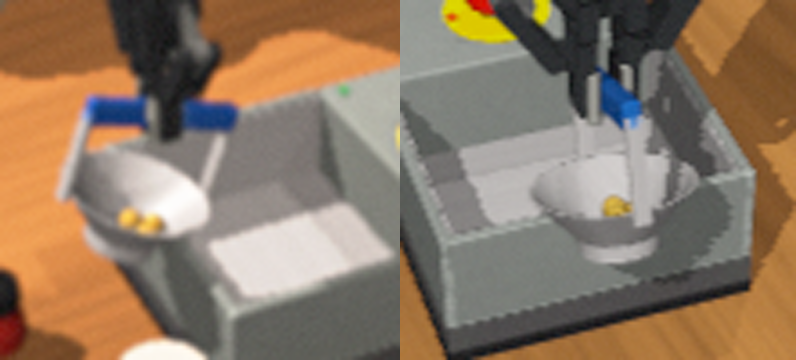

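The cup has pivoted about 20–25° toward the basin in the grip. It is resting on the wall at crop (140,215), with the balls still inside. I continue forward.

```bash
python3 -m inch '[[[-6,-3,0,0],[-14,-4,0,0],[-22,-4,0,0],[-30,-4,0,0],[-38,-4,0,0]]]'; cat > look.py <<'E'
from h import *
import sys
go([.54,-.1,.16],90-6.2)
a=env.read_camera("scene")[175:275,280:400];b=env.read_camera("side")[165:285,255:385]
cv2.imwrite(f"pics/{sys.argv[1]}.png",np.hstack([cv2.resize(a,(432,360),interpolation=cv2.INTER_CUBIC),cv2.resize(b,(368,360),interpolation=cv2.INTER_CUBIC)]))
E
python3 look.py c1
```

```text
clock: 5.7
tcp_pos: [0.5502, 0.0021, 0.1721]
orientation: [-0.473, 0.473, -0.525, 0.526]
wrist_force: [0.1, -4.5, -1.2]
finger_gap: 0.0116
tool x ang -96.0 j6 1.53 clock 5.70 shift [102.6  12.2   0.5] spin 0.2 tcp [0.5502 0.0021 0.1721] gap 11.6 F [ 0.1 -4.5 -1.2] M [-1.39 -0.02  0.01]
```

View pics/c1.png

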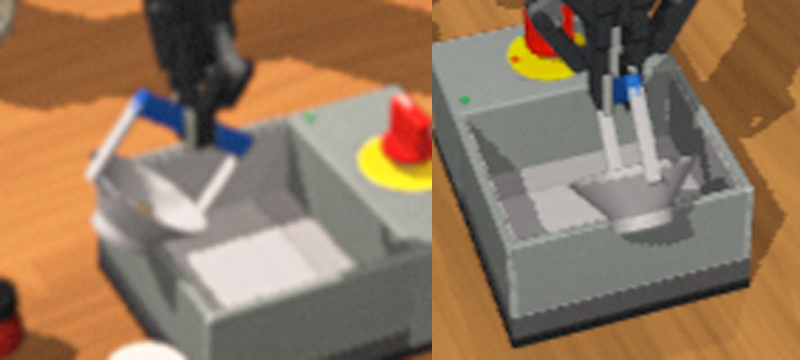

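Tilt is now about 45°, and it keeps working. I continue forward and start to lower.

```bash
python3 -m inch '[[[-7,1,0,0],[-14,3,0,0],[-20,7,0,0],[-26,12,0,0],[-32,18,0,0],[-36,24,0,0]]]'; python3 look.py c2
```

```text
clock: 6.4
tcp_pos: [0.5544, 0.0389, 0.1488]
orientation: [0.474, -0.472, 0.525, -0.525]
wrist_force: [-0.5, 1.3, 7.9]
finger_gap: 0.0114
tool x ang -96.0 j6 1.60 clock 6.40 shift [ 1.396e+02 -1.150e+01  1.000e-01] spin 0.2 tcp [0.5544 0.0389 0.1488] gap 11.4 F [-0.5  1.3  7.9] M [-0.35  0.27 -0.02]
```

View pics/c2.png

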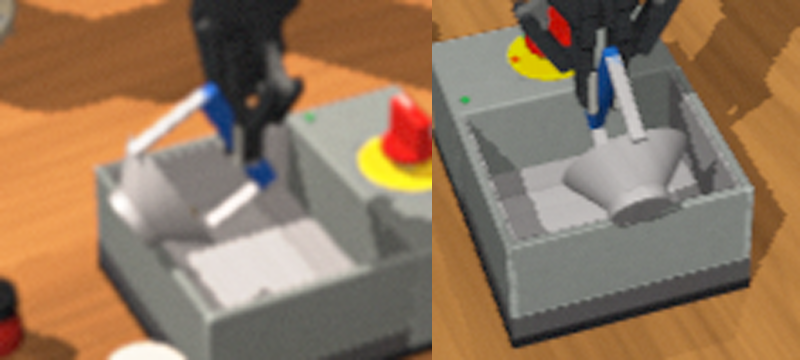

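```bash
python3 -m inch '[[[-5,5,0,0],[-9,10,0,0],[-12,15,0,0],[-14,18,0,0],[-14,18,0,0]]]'; python3 look.py c3
```

```text
clock: 7.0
tcp_pos: [0.5557, 0.0529, 0.1301]
orientation: [0.474, -0.473, 0.526, -0.525]
wrist_force: [-0.5, 0.9, 4.4]
finger_gap: 0.0115
tool x ang -95.9 j6 1.62 clock 7.00 shift [153.6 -30.3   0.3] spin 0.3 tcp [0.5557 0.0529 0.1301] gap 11.5 F [-0.5  0.9  4.4] M [-0.08  0.01  0.04]
```

View pics/c3.png

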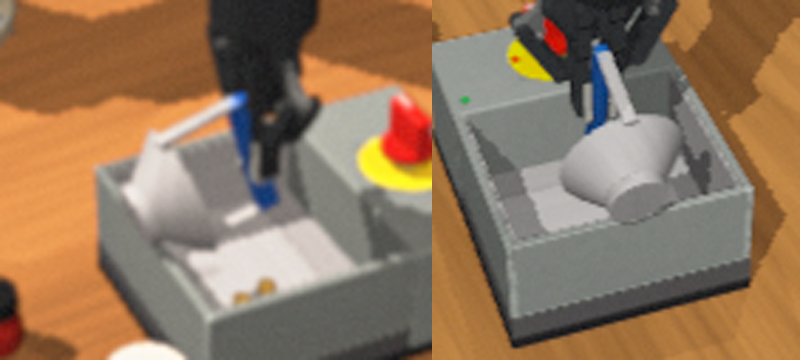

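The tilt is now about 80°, and at least two balls show on the basin floor at crop (240,297) and (265,287). I shake sideways a little to free the rest.

```bash
python3 -m inch '[[[0,-2,10,0],[0,-2,-10,0],[0,-2,10,0],[0,-2,-10,0],[0,0,0,0],[0,0,0,0]]]'; python3 look.py c4
```

```text
clock: 7.7
tcp_pos: [0.5544, 0.0526, 0.1296]
orientation: [0.473, -0.473, 0.527, -0.524]
wrist_force: [-1.8, 3.7, 3.4]
finger_gap: 0.0112
tool x ang -96.0 j6 1.62 clock 7.70 shift [153.2 -30.8   1.6] spin 0.2 tcp [0.5544 0.0526 0.1296] gap 11.2 F [-1.8  3.7  3.4] M [ 0.62  0.65 -0.27]
```

View pics/c4.png

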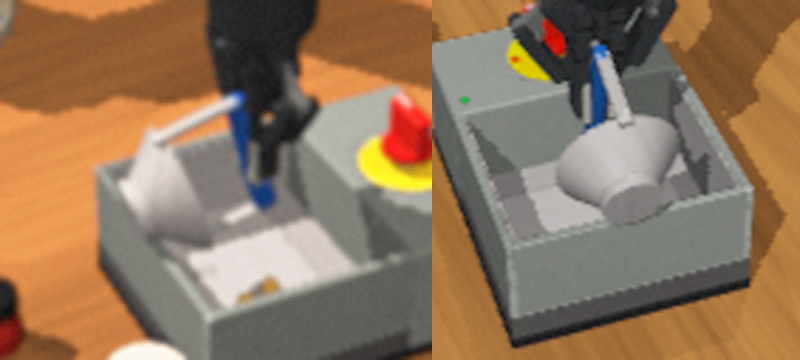

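```bash
python3 - <<'E'
from h import *
cv2.imwrite("pics/d1.png",env.read_camera("wrist"))
E
```

```text
(no output)
```

View pics/d1.png

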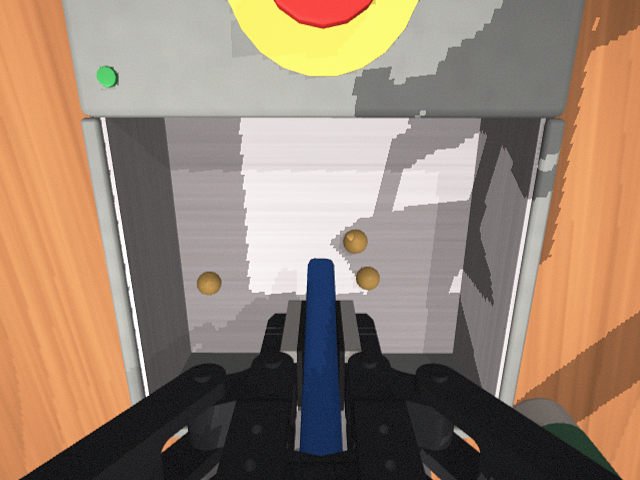

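All three balls are on the basin floor at (209,283), (355,241) and (368,278). To right the cup, I bring it fully inside, back its foot onto the inner -y wall edge, and rise in an arc.

```bash
python3 -m inch '[[[0,-8,0,0],[-6,-14,0,0],[-18,-14,0,0],[-30,-14,0,0],[-36,-12,0,0],[-36,-2,0,0],[-36,8,0,0],[-36,14,0,0],[-36,14,0,0]]]'; python3 look.py e1
```

```text
clock: 8.75
tcp_pos: [0.5578, 0.0868, 0.1145]
orientation: [0.472, -0.474, 0.526, -0.525]
wrist_force: [0.8, -0.4, -2.2]
finger_gap: 0.0112
tool x ang -96.0 j6 1.69 clock 8.75 shift [187.7 -45.5   1.8] spin 0.2 tcp [0.5578 0.0868 0.1145] gap 11.2 F [ 0.8 -0.4 -2.2] M [ 0.12  0.04 -0.01]
```

View pics/e1.png

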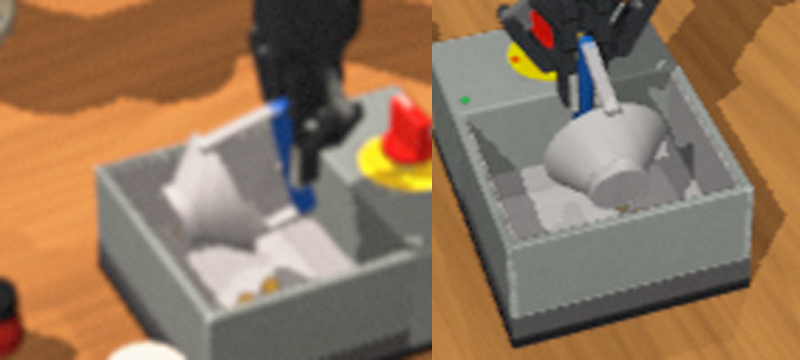

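```bash
python3 -m inch '[[[10,0,0,0],[16,0,0,0],[21,-3,0,0],[25,-8,0,0],[29,-14,0,0],[33,-20,0,0]]]'; python3 look.py e2
```

```text
clock: 9.45
tcp_pos: [0.5548, 0.056, 0.1367]
orientation: [0.474, -0.472, 0.527, -0.524]
wrist_force: [-1.8, 5.9, -2.3]
finger_gap: 0.0111
tool x ang -96.0 j6 1.63 clock 9.45 shift [156.6 -24.    1.4] spin 0.2 tcp [0.5548 0.056  0.1367] gap 11.1 F [-1.8  5.9 -2.3] M [ 1.71  0.27 -0.19]
```

View pics/e2.png

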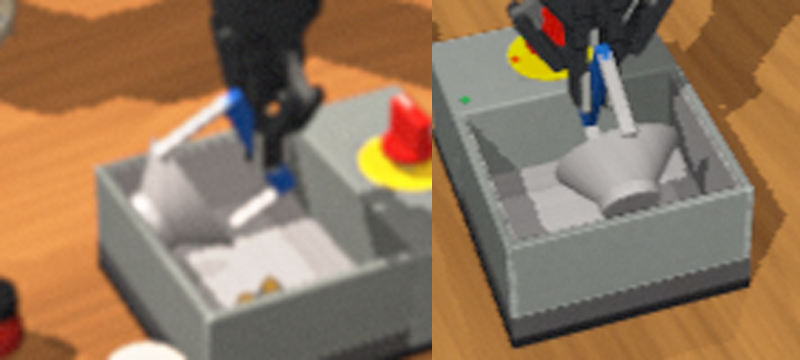

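It's rotating back and is at about 65°. I continue the arc.

```bash
python3 -m inch '[[[5,-4,0,0],[10,-9,0,0],[15,-14,0,0],[20,-18,0,0],[26,-22,0,0],[32,-25,0,0],[38,-28,0,0]]]'; python3 look.py e3
```

```text
clock: 10.25
tcp_pos: [0.5517, 0.0186, 0.1661]
orientation: [0.475, -0.472, 0.526, -0.524]
wrist_force: [-2.0, 8.5, 4.5]
finger_gap: 0.0111
tool x ang -95.9 j6 1.56 clock 10.25 shift [119.2   5.4   0.6] spin 0.3 tcp [0.5517 0.0186 0.1661] gap 11.1 F [-2.   8.5  4.5] M [ 2.09  0.53 -0.09]
```

View pics/e3.png

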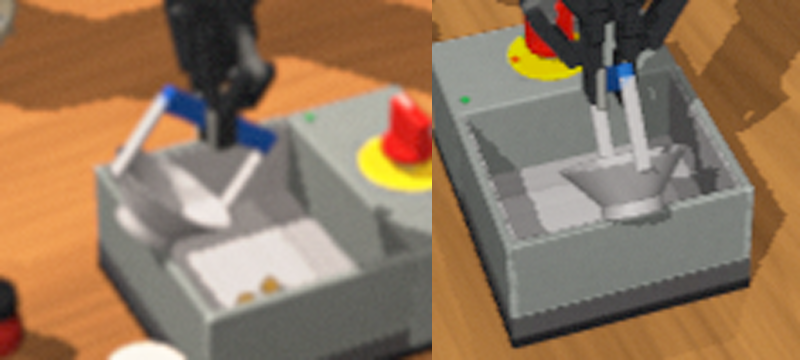

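```bash
python3 -m inch '[[[5,-2,0,0],[10,-3,0,0],[15,-4,0,0],[20,-4,0,0],[24,-4,0,0]]]'; python3 look.py e4
```

```text
clock: 10.85
tcp_pos: [0.5502, -0.0051, 0.1727]
orientation: [0.476, -0.471, 0.525, -0.525]
wrist_force: [-3.7, 9.8, 18.9]
finger_gap: 0.0115
tool x ang -95.9 j6 1.52 clock 10.85 shift [95.6 12.1 -0.4] spin 0.3 tcp [ 0.5502 -0.0051  0.1727] gap 11.5 F [-3.7  9.8 18.9] M [ 2.19  1.32 -0.05]
```

View pics/e4.png

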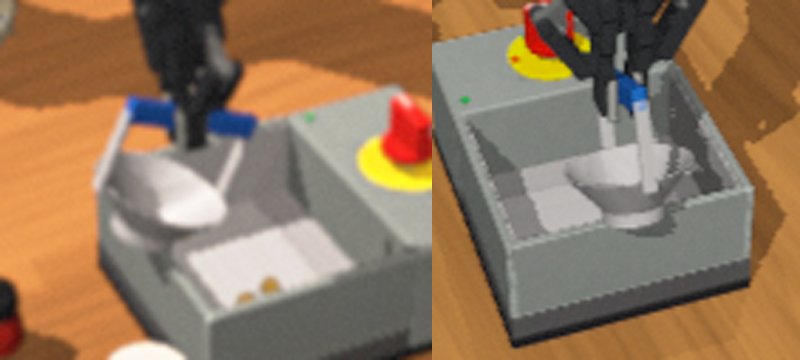

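The tilt is about 30°, but the foot now sits on the wall top at crop (130,225). I lift, go back inside, lower, and push back against the wall face.

```bash
python3 -m inch '[[[-6,-12,0,0],[-25,-12,0,0],[-45,-10,0,0],[-58,5,0,0],[-58,18,0,0],[-58,24,0,0],[-58,24,0,0]]]'; python3 look.py e5; python3 -m inch '[[[10,0,0,0],[20,-1,0,0],[28,-3,0,0],[34,-6,0,0],[40,-10,0,0],[45,-14,0,0],[49,-18,0,0]]]'; python3 look.py e6
```

```text
clock: 11.65
tcp_pos: [0.5543, 0.0497, 0.1431]
orientation: [0.472, -0.474, 0.526, -0.525]
wrist_force: [-0.2, -0.2, -1.8]
finger_gap: 0.0114
tool x ang -96.0 j6 1.62 clock 11.65 shift [150.3 -16.8   1.5] spin 0.2 tcp [0.5543 0.0497 0.1431] gap 11.4 F [-0.2 -0.2 -1.8] M [0.05 0.04 0.02]
clock: 12.45
tcp_pos: [0.5499, 0.002, 0.1627]
orientation: [0.474, -0.472, 0.526, -0.525]
wrist_force: [0.3, 2.9, -4.2]
finger_gap: 0.0114
tool x ang -96.0 j6 1.53 clock 12.45 shift [102.5   2.3   0.8] spin 0.2 tcp [0.5499 0.002  0.1627] gap 11.4 F [ 0.3  2.9 -4.2] M [ 1.32 -0.16 -0.02]
```

View pics/e5.png

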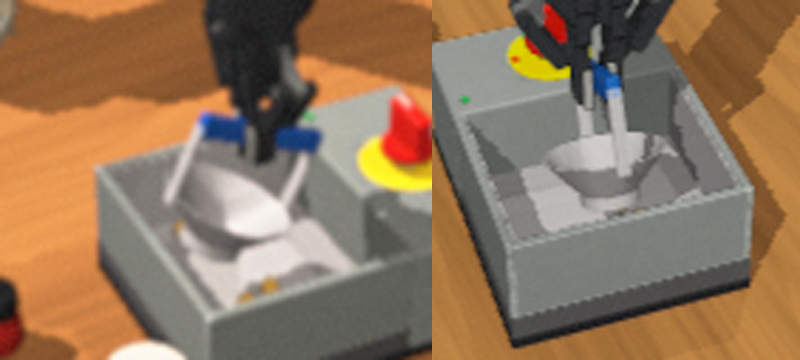

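View pics/e6.png

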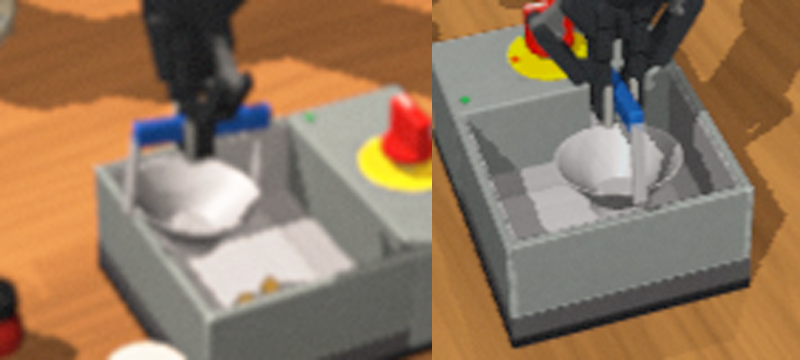

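```bash
python3 -m inch '[[[-6,-6,0,0],[-8,-20,0,0],[-8,-40,0,0],[-8,-60,0,0],[-8,-70,0,0],[-8,-70,0,0]]]'; python3 - <<'E'
from h import *
go([.5065,-.295,.09],60.8)
s=env.read_camera("scene");d=env.read_camera("side");w=env.read_camera("wrist")
cv2.imwrite("pics/f_s.png",s);cv2.imwrite("pics/f_d.png",d)
cv2.imwrite("pics/f1.png",np.hstack([cv2.resize(s[150:260,280:400],(436,400),interpolation=cv2.INTER_CUBIC),cv2.resize(d[130:250,270:380],(364,400),interpolation=cv2.INTER_CUBIC)]))
cv2.imwrite("pics/f2.png",w)
E
```

```text
clock: 13.15
tcp_pos: [0.5521, 0.0092, 0.2341]
orientation: [-0.474, 0.473, -0.524, 0.527]
wrist_force: [0.3, -0.3, -2.2]
finger_gap: 0.0114
tool x ang -96.0 j6 1.55 clock 13.15 shift [307.2 144.3 -14. ] spin 23.2 tcp [0.5521 0.0092 0.2341] gap 11.4 F [ 0.3 -0.3 -2.2] M [ 0.04 -0.01 -0.01]
```

View pics/f1.png

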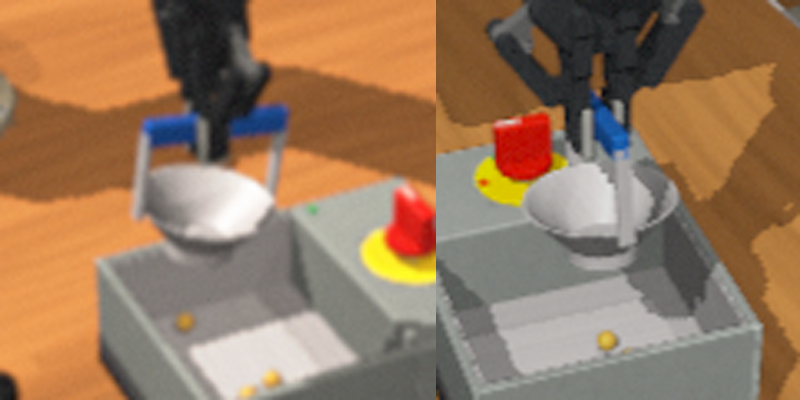

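View pics/f2.png

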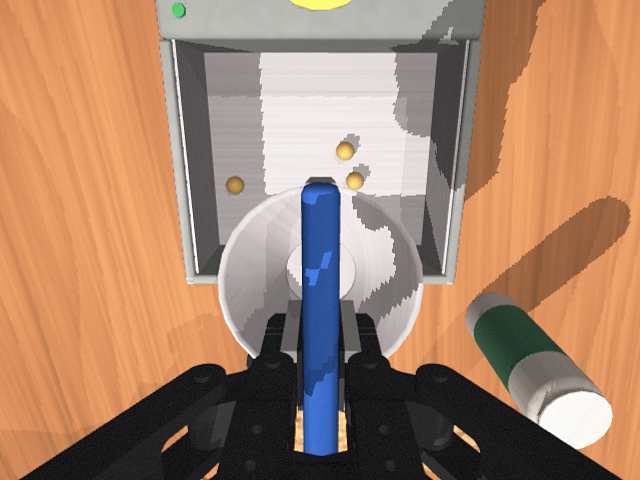

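```bash
python3 - <<'E'
from h import *
def tri(a,b):
    P=[np.array(CM[n][k]) if 0 else None for n in () for k in ()]
    M=lambda n:np.array([[CM[n]["fx"],0,CM[n]["cx"]],[0,CM[n]["fy"],CM[n]["cy"]],[0,0,1]])@np.c_[CM[n]["R"],CM[n]["t"]]
    X=cv2.triangulatePoints(M("scene"),M("side"),np.float64(a).reshape(2,1),np.float64(b).reshape(2,1));return (X[:3]/X[3]).ravel()
A=tri((320.5,186.3),(326.2,171.4));B=tri((359,183),(318,161));print(A,B,np.linalg.norm(B-A),np.degrees(np.arcsin((B-A)[2]/np.linalg.norm(B-A))))
st=env.get_state();print("pivot",st["tcp_pos"]+[0,0,.019])
# predicted bar pixels for tilt values, centre offset
t=st["tcp_pos"]+[0,0,.019];dd=np.array([np.cos(np.radians(84)),np.sin(np.radians(84)),0])
for tilt in(-15,-10,-5,0,5,10):
    v=np.cos(np.radians(tilt))*dd+[0,0,np.sin(np.radians(tilt))]
    for n in("scene","side"):
        p=proj(n,[t-.0525*v,t+.0525*v]);print(tilt,n,np.round(p,1).tolist(),"slope",round((p[1,1]-p[0,1])/(p[1,0]-p[0,0]),3))
E
```

```text
[ 0.54973563 -0.03434784  0.26595011] [0.5694256  0.05550777 0.24270065] 0.09488026025513614 -14.184196686485615
pivot [0.55050161 0.00949553 0.25038121]
-15 scene [[317.3, 186.7], [355.0, 186.8]] slope 0.003
-15 side [[325.7, 174.8], [309.7, 160.0]] slope 0.928
-10 scene [[316.9, 188.4], [355.4, 185.1]] slope -0.085
-10 side [[325.9, 177.0], [309.5, 157.9]] slope 1.166
-5 scene [[316.8, 190.1], [355.6, 183.5]] slope -0.17
-5 side [[326.0, 179.1], [309.3, 155.9]] slope 1.395
0 scene [[316.7, 191.8], [355.8, 181.8]] slope -0.254
0 side [[326.0, 181.1], [309.3, 154.0]] slope 1.618
5 scene [[316.8, 193.4], [355.8, 180.2]] slope -0.338
5 side [[326.0, 183.0], [309.2, 152.2]] slope 1.84
10 scene [[317.1, 195.0], [355.6, 178.7]] slope -0.423
10 side [[325.9, 184.7], [309.3, 150.4]] slope 2.063
```

The cup hangs about 9° off upright, which the mat will correct, and all three balls are in the basin. Next I carry it to the mat.

```bash
python3 - <<'E'
from h import *
go([.507,-.283,.105],84)
E
python3 -m inch '[[[12,0,2,0],[42,0,6,0],[82,0,10,0],[122,0,14,0],[162,0,16,0],[202,5,16,0],[236,20,16,0],[262,40,15,0],[280,65,14,0],[290,90,13,0]]]'; python3 - <<'E'
from h import *
go([.507,-.283,.105],84)
E
```

```text
tool x ang -96.0 j6 1.55 clock 13.30 shift [295.4 126.5 -12.5] spin -0.0 tcp [0.5505 0.0095 0.2314] gap 11.2 F [ 0.5 -0.4 -1.5] M [ 0.06  0.   -0.03]
clock: 14.3
tcp_pos: [0.5325, -0.2829, 0.1405]
orientation: [0.472, -0.473, 0.526, -0.526]
wrist_force: [0.1, 0.0, -1.0]
finger_gap: 0.0115
tool x ang -96.1 j6 1.06 clock 14.30 shift [  2.8  35.6 -25.3] spin -0.1 tcp [ 0.5325 -0.2829  0.1405] gap 11.5 F [ 0.1  0.  -1. ] M [ 0.04 -0.04  0.02]
```

```bash
python3 -m inch '[[[1,6,-8,0],[2,14,-18,0],[3,22,-25,0],[3,30,-25,0],[3,38,-25,0],[3,44,-25,0],[3,48,-25,0],[3,50,-25,0]]]'; python3 - <<'E'
from h import *
go([.507,-.283,.088],84)
s=env.read_camera("scene");d=env.read_camera("side")
cv2.imwrite("pics/g1.png",np.hstack([cv2.resize(s[225:335,170:290],(436,400),interpolation=cv2.INTER_CUBIC),cv2.resize(d[290:410,310:420],(364,400),interpolation=cv2.INTER_CUBIC)]))
E
```

```text
clock: 15.1
tcp_pos: [0.5085, -0.2803, 0.0918]
orientation: [0.473, -0.473, 0.525, -0.525]
wrist_force: [-0.0, -0.5, -2.3]
finger_gap: 0.0116
tool x ang -96.0 j6 1.03 clock 15.10 shift [ 2.8  3.8 -1.2] spin 0.0 tcp [ 0.5085 -0.2803  0.0918] gap 11.6 F [-0.  -0.5 -2.3] M [-0.02 -0.   -0.03]
```

View pics/g1.png

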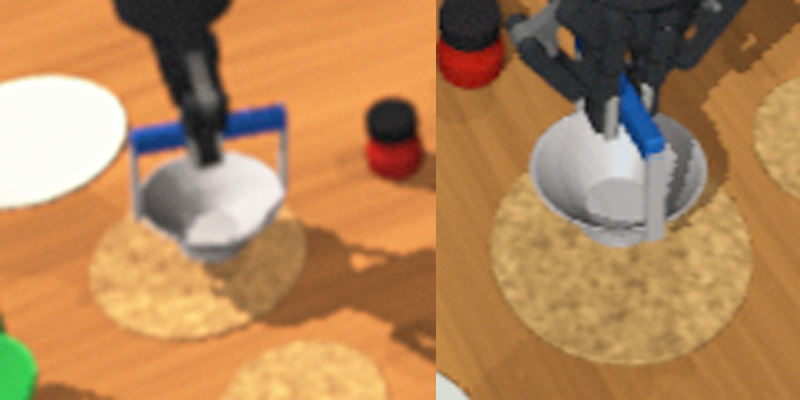

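```bash
python3 -m inch '[[[6,1,0,0],[11,3,0,0],[12,5,0,0],[12,7,0,0],[12,9,0,0]]]'; python3 -m inch '[[[2,0,0,0],[5,1,0,0],[8,1,0,0],[8,1,0,0]]]'
```

```text
clock: 15.7
tcp_pos: [0.507, -0.2926, 0.0831]
orientation: [0.473, -0.473, 0.526, -0.526]
wrist_force: [1.4, 1.0, -1.0]
finger_gap: 0.0114
clock: 16.1
tcp_pos: [0.5064, -0.301, 0.0824]
orientation: [-0.473, 0.473, -0.525, 0.526]
wrist_force: [-0.1, -0.2, -1.4]
finger_gap: 0.0113
```

```bash
python3 -m inch '[[[0,1,0,0],[0,2,0,0],[0,3,0,0],[0,4,0,0]]]';python3 - <<'E'
from h import *
s=env.read_camera("scene");d=env.read_camera("side")
cv2.imwrite("pics/g2.png",np.hstack([cv2.resize(s[225:335,170:290],(436,400),interpolation=cv2.INTER_CUBIC),cv2.resize(d[290:410,310:420],(364,400),interpolation=cv2.INTER_CUBIC)]))
E
```

```text
clock: 16.5
tcp_pos: [0.507, -0.3013, 0.0806]
orientation: [-0.473, 0.473, -0.524, 0.527]
wrist_force: [-3.5, 0.4, 17.1]
finger_gap: 0.0111
```

View pics/g2.png

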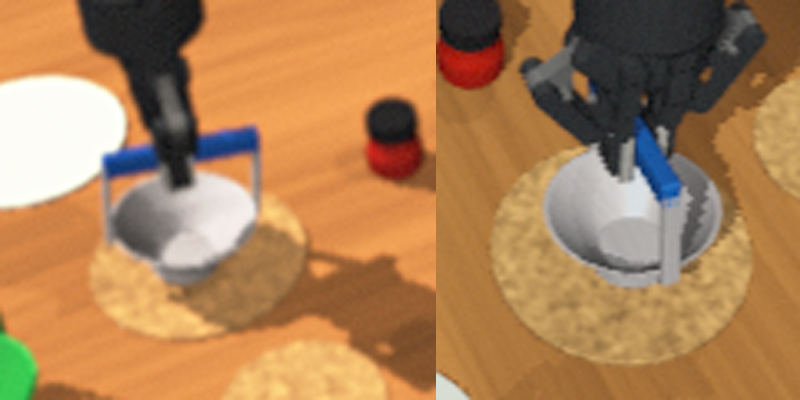

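The foot is on the mat at about crop (185,272) with firm contact, so I ease off and release.

```bash
python3 -m inch '[[[0,-2,0,0],[0,-2,0,0]]]'; python3 -m inch '[[[0,0,0,0],[0,0,0,0],[0,0,0,0],[0,0,0,0],[0,0,0,0]]]' 40; python3 -m inch '[[[0,-15,0,0],[0,-40,0,0],[0,-75,0,0],[0,-110,0,0],[0,-125,0,0]]]'; python3 - <<'E'
from h import *
s=env.read_camera("scene");d=env.read_camera("side")
cv2.imwrite("pics/g3.png",np.hstack([cv2.resize(s[225:335,170:290],(436,400),interpolation=cv2.INTER_CUBIC),cv2.resize(d[290:410,310:420],(364,400),interpolation=cv2.INTER_CUBIC)]))
W=np.array([.5605,.098]);a=-.109
def w2(x,y): return W+Rz(a)[:2,:2]@[x,y]
p=w2(0,.0825);print(p);go([*p,.23],np.degrees(a))
E
```

```text
clock: 16.8
tcp_pos: [0.5066, -0.3006, 0.0808]
orientation: [-0.473, 0.473, -0.525, 0.526]
wrist_force: [-1.5, -0.6, 3.8]
finger_gap: 0.0116
clock: 17.3
tcp_pos: [0.5063, -0.3004, 0.0802]
orientation: [0.473, -0.473, 0.526, -0.525]
wrist_force: [0.2, 0.2, -0.9]
finger_gap: 0.0405
clock: 17.8
tcp_pos: [0.5075, -0.3013, 0.2091]
orientation: [-0.473, 0.473, -0.524, 0.527]
wrist_force: [0.8, -0.7, 0.3]
finger_gap: 0.0397
[0.5694747  0.18001039]
tool x ang -96.0 j6 1.00 clock 17.90 shift [-485.3  -23.1   11.3] spin -89.8 tcp [ 0.5077 -0.3015  0.2083] gap 40.3 F [-0.1 -0.7 -0.8] M [ 0.01 -0.02  0.05]
```

View pics/g3.png

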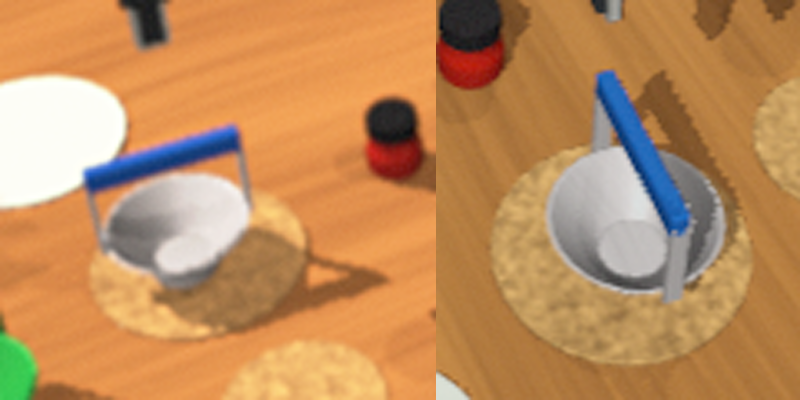

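The cup is upright, empty and well inside the mat at crop (185,262). Now the knob.

```bash
python3 -m inch '[[[-20,-6,1,-8],[-60,-15,2,-16],[-108,-22,3,-24],[-156,-22,4,-32],[-204,-22,5,-40],[-252,-22,6,-48],[-300,-22,7,-56],[-348,-22,8,-64],[-396,-22,9,-72],[-440,-22,10,-80]]]' 50 40; python3 - <<'E'
from h import *
W=np.array([.5605,.098]);a=-.109
def w2(x,y): return W+Rz(a)[:2,:2]@[x,y]
p=w2(0,.0825);go([*p,.23],np.degrees(a))
E
```

```text
clock: 18.9
tcp_pos: [0.5614, 0.1383, 0.2256]
orientation: [-0.7, 0.701, -0.097, 0.095]
wrist_force: [0.0, -0.6, 0.1]
finger_gap: 0.0498
tool x ang -15.6 j6 0.38 clock 18.90 shift [-3.5 -4.4 42.3] spin -9.4 tcp [0.5614 0.1383 0.2256] gap 49.8 F [ 0.  -0.6  0.1] M [-0.01 -0.01  0.03]
```

```bash
python3 -m inch '[[[-1,0,14,-5],[-2,0,30,-9],[-3,0,42,-9],[-3,0,42,-9]]]'; python3 - <<'E'
from h import *
W=np.array([.5605,.098]);a=-.109
def w2(x,y): return W+Rz(a)[:2,:2]@[x,y]
p=w2(0,.0825);go([*p,.124],np.degrees(a))
st=env.get_state();im=env.read_camera("wrist");w=wristcm(st)
for x,y in[(-.021,.0755),(.021,.0755),(-.021,.0895),(.021,.0895)]:
    q=proj("wrist",[[*w2(x,y),.149]],w)[0];cv2.circle(im,tuple(int(v) for v in q),2,(0,255,0),-1)
cv2.imwrite("pics/k1.png",im)
E
```

```text
clock: 19.3
tcp_pos: [0.5705, 0.1784, 0.2259]
orientation: [-0.706, 0.706, -0.044, 0.043]
wrist_force: [-0.3, 0.0, 0.7]
finger_gap: 0.0497
tool x ang -7.0 j6 0.29 clock 19.30 shift [ -1.1 101.9   1.5] spin -0.8 tcp [0.5705 0.1784 0.2259] gap 49.7 F [-0.3  0.   0.7] M [-0.03  0.02  0.  ]
```

View pics/k1.png

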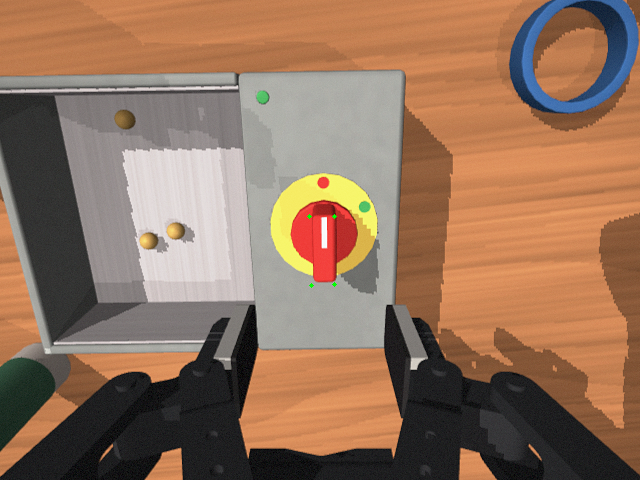

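```bash
python3 - <<'E'
from h import *
W=np.array([.5605,.098]);a=-.109
st=env.get_state();w=wristcm(st)
im=cv2.imread("pics/k1.png");h=cv2.cvtColor(im,cv2.COLOR_BGR2HSV)
yel=((h[...,0]>22)&(h[...,0]<35)&(h[...,1]>150)).astype(np.uint8);ys,xs=np.nonzero(yel);print("yellow",xs.min(),xs.max(),ys.min(),ys.max())
red=(((h[...,0]<8)|(h[...,0]>172))&(h[...,1]>150)).astype(np.uint8)
n,l,s,c=cv2.connectedComponentsWithStats(red);i=1+s[1:,4].argmax();print("red",s[i])
c=[*(W+Rz(a)[:2,:2]@[0,.0825])]
t=np.linspace(0,2*np.pi,60)
for r,z in((.022,.119),(.022,.111)):
    P=proj("wrist",np.c_[c[0]+r*np.cos(t),c[1]+r*np.sin(t),np.full(60,z)],w);print(r,z,P.min(0),P.max(0))
for z in(.1,.101):print(proj("wrist",[[*c,z]],w))
b=proj("wrist",[[*(W+Rz(a)[:2,:2]@[x,y]),z] for z in(.149,.117) for x in(-.021,.021) for y in(.0755,.0895)],w);print(np.round(b))
cv2.imwrite("pics/k2.png",cv2.resize(im[160:310,240:420],None,fx=4,fy=4,interpolation=cv2.INTER_CUBIC))
E
```

```text
yellow 69 494 174 473
red [ 291  200   66   82 3487]
0.022 0.119 [290.11601062 202.43636597] [357.84891628 266.93117536]
0.022 0.111 [290.98223859 199.63332927] [356.81537008 262.50617246]
[[323.78607054 227.16047681]]
[[323.79543864 227.57399011]]
[[311. 216.]
 [336. 216.]
 [313. 285.]
 [336. 284.]
 [313. 203.]
 [335. 203.]
 [314. 265.]
 [335. 264.]]
```

View pics/k2.png

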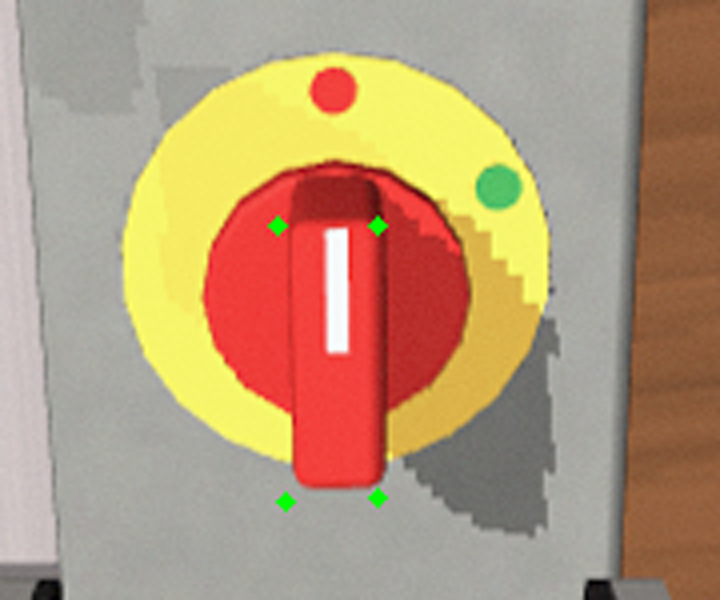

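The knob sits at (324,230) and its bar is vertical in the view, within 2 mm of the prediction. I descend and grip.

```bash
python3 -m inch '[[[-1,25,1,0],[-3,55,2,0],[-3,80,2,0],[-3,96,2,0],[-3,101,2,0],[-3,101,2,0]]]'; python3 -m inch '[[[0,0,0,0],[0,0,0,0],[0,0,0,0],[0,0,0,0],[0,0,0,0],[0,0,0,0],[0,0,0,0]]]' 0 40;  python3 - <<'E'
from h import *
go([.57,.18,.124],-6.2)
cv2.imwrite("pics/k3.png",env.read_camera("wrist"))
E
```

```text
clock: 19.95
tcp_pos: [0.5676, 0.1787, 0.1257]
orientation: [-0.706, 0.706, -0.044, 0.043]
wrist_force: [0.7, 0.6, 0.5]
finger_gap: 0.0498
clock: 20.65
tcp_pos: [0.5692, 0.1803, 0.127]
orientation: [0.706, -0.705, 0.042, -0.044]
wrist_force: [2.2, 3.7, 4.2]
finger_gap: 0.0132
tool x ang -7.0 j6 0.29 clock 20.65 shift [ 0.9  3.  -0.2] spin -0.8 tcp [0.5692 0.1803 0.127 ] gap 13.2 F [2.2 3.7 4.2] M [ 1.01 -0.53  0.05]
```

View pics/k3.png

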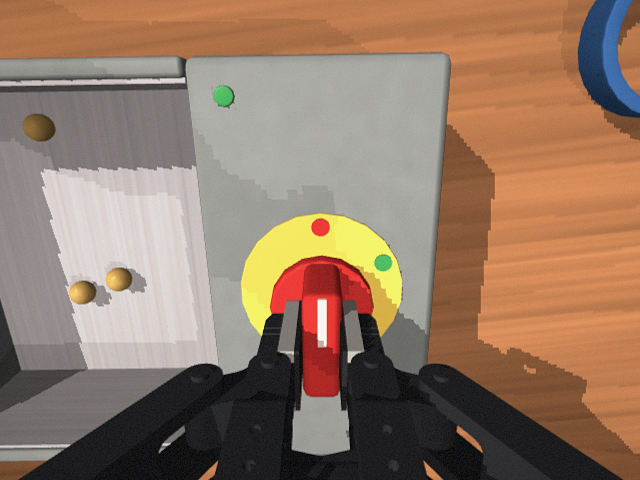

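```bash
python3 -m inch '[[[0,3,0,0],[0,6,0,0],[0,8,0,0],[0,10,0,0],[0,10,0,0]]]'; python3 - <<'E'
from h import *
go([.57,.18,.124],-6.2)
E
```

```text
clock: 21.2
tcp_pos: [0.5694, 0.1803, 0.1206]
orientation: [0.706, -0.705, 0.041, -0.045]
wrist_force: [-4.8, 3.1, 24.0]
finger_gap: 0.0131
tool x ang -7.0 j6 0.29 clock 21.20 shift [ 0.7 -3.4 -0.2] spin -0.8 tcp [0.5694 0.1803 0.1206] gap 13.1 F [-4.8  3.1 24. ] M [0.64 1.11 0.02]
```

```bash
python3 -m inch '[[[0,0,0,5],[0,0,0,12],[0,0,0,19],[0,0,0,26],[0,0,0,26]]]'; python3 - <<'E'
from h import *
go([.57,.18,.124],-6.2)
im=env.read_camera("wrist");cv2.imwrite("pics/k4.png",im[180:480,160:500])
E
```

```text
clock: 21.7
tcp_pos: [0.5692, 0.1802, 0.1206]
orientation: [0.679, -0.677, 0.2, -0.203]
wrist_force: [-4.9, 3.1, 25.7]
finger_gap: 0.0132
tool x ang -33.1 j6 0.75 clock 21.70 shift [ 0.8 -3.4  0.3] spin -26.9 tcp [0.5692 0.1802 0.1206] gap 13.2 F [-4.9  3.1 25.7] M [ 0.47  1.24 -0.03]
```

View pics/k4.png

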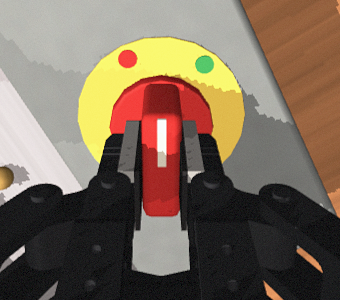

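The pointer has turned with the hand and sits between the dots. I now ease up so the hand pulls gently against the rim, then feel for the notch in small turns.

```bash
python3 -m inch '[[[0,-3,0,0],[0,-6,0,0],[0,-9,0,0],[0,-9,0,0]]]'; python3 -m inch '[[[0,0,0,5],[0,0,0,10],[0,0,0,15],[0,0,0,15]]]'; python3 -m inch '[[[0,0,0,3],[0,0,0,3]]]'; python3 -m inch '[[[0,0,0,3],[0,0,0,3]]]'; python3 -m inch '[[[0,0,0,3],[0,0,0,3]]]'
```

```text
clock: 22.15
tcp_pos: [0.569, 0.18, 0.1235]
orientation: [0.678, -0.678, 0.201, -0.201]
wrist_force: [7.6, 4.8, -9.2]
finger_gap: 0.0126
clock: 22.55
tcp_pos: [0.5688, 0.1799, 0.1234]
orientation: [0.646, -0.646, 0.288, -0.288]
wrist_force: [6.9, 5.0, -8.4]
finger_gap: 0.0133
clock: 22.75
tcp_pos: [0.5688, 0.1799, 0.1235]
orientation: [0.638, -0.638, 0.305, -0.305]
wrist_force: [6.7, 5.0, -6.9]
finger_gap: 0.0128
clock: 22.95
tcp_pos: [0.5688, 0.1799, 0.1236]
orientation: [0.63, -0.63, 0.322, -0.321]
wrist_force: [6.8, 5.5, -6.9]
finger_gap: 0.0127
clock: 23.15
tcp_pos: [0.5688, 0.1799, 0.1235]
orientation: [0.621, -0.621, 0.338, -0.338]
wrist_force: [6.3, 4.5, -7.0]
finger_gap: 0.013
```

Pull is steady at about -7 N and z at 0.1235, so the knob is caught as expected. Total turn is about 50°, and the notch window is 51–75°.

```bash
for i in 1 2; do :; done; python3 -m inch '[[[0,0,0,3],[0,0,0,3]]]'; python3 -m inch '[[[0,0,0,3],[0,0,0,3]]]'
```

```text
clock: 23.35
tcp_pos: [0.5687, 0.1799, 0.1235]
orientation: [0.612, -0.612, 0.354, -0.354]
wrist_force: [6.5, 3.1, -6.1]
finger_gap: 0.0134
clock: 23.55
tcp_pos: [0.5687, 0.1799, 0.1236]
orientation: [0.603, -0.603, 0.37, -0.37]
wrist_force: [6.6, 4.7, -7.2]
finger_gap: 0.0128
```

```bash
python3 -m inch '[[[0,0,0,3],[0,0,0,3]]]'
```

```text
clock: 23.75
tcp_pos: [0.5687, 0.1799, 0.1236]
orientation: [0.593, -0.593, 0.386, -0.385]
wrist_force: [6.0, 4.2, -5.9]
finger_gap: 0.013
```

```bash
python3 -m inch '[[[0,0,0,3],[0,0,0,3]]]'
```

```text
clock: 23.95
tcp_pos: [0.5687, 0.1799, 0.1237]
orientation: [0.583, -0.582, 0.401, -0.401]
wrist_force: [6.1, 4.0, -5.4]
finger_gap: 0.0129
```

```bash
python3 -m inch '[[[0,0,0,3],[0,0,0,3]]]'
```

```text
clock: 24.15
tcp_pos: [0.5686, 0.1799, 0.124]
orientation: [0.572, -0.572, 0.416, -0.416]
wrist_force: [4.6, 3.3, -3.6]
finger_gap: 0.0133
```

```bash
python3 -m inch '[[[0,0,0,2],[0,0,0,2]]]'
```

```text
clock: 24.35
tcp_pos: [0.5687, 0.18, 0.1249]
orientation: [0.565, -0.564, 0.426, -0.426]
wrist_force: [1.7, 4.7, 3.5]
finger_gap: 0.0129
```

z jumped by about 1 mm and the force turned from -3.6 to +3.5 N, which means the spring is lifting the knob at about 67°. I follow it up gently before letting go.

```bash
python3 -m inch '[[[0,-1,0,0],[0,-2,0,0],[0,-3,0,0],[0,-3,0,0]]]'; python3 - <<'E'
from h import *
go([.57,.18,.124],-6.2)
E
```

```text
clock: 24.75
tcp_pos: [0.5686, 0.18, 0.1274]
orientation: [0.565, -0.564, 0.426, -0.426]
wrist_force: [4.7, 4.4, -1.1]
finger_gap: 0.0129
tool x ang -74.0 j6 1.46 clock 24.75 shift [0.3 3.4 1.4] spin -67.8 tcp [0.5686 0.18   0.1274] gap 12.9 F [ 4.7  4.4 -1.1] M [ 0.97 -0.71 -0.27]
```

z = 0.1274, the same as the initial up height. Let go and look.

```bash
python3 -m inch '[[[0,0,0,0],[0,0,0,0],[0,0,0,0],[0,0,0,0],[0,0,0,0]]]' 50; python3 -m inch '[[[0,-10,0,0],[0,-40,0,0],[0,-75,0,0],[0,-100,0,0],[0,-100,0,0]]]'; python3 - <<'E'
from h import *
W=np.array([.5605,.098]);a=-.109
st=env.get_state();im=env.read_camera("wrist");w=wristcm(st)
for turn in(67,):
  for dz,col in((0,(0,255,0)),(-.005,(255,0,0))):
    R2=Rz(a-np.radians(turn))[:2,:2];c=W+Rz(a)[:2,:2]@[0,.0825]
    for x in(-.021,.021):
      for y in(-.007,.007):
        q=proj("wrist",[[*(c+R2@[x,y]),.149+dz]],w)[0];cv2.circle(im,tuple(int(round(v)) for v in q),1,col,-1)
cv2.imwrite("pics/k5.png",cv2.resize(im[100:400,200:460],None,fx=2.2,fy=2,interpolation=cv2.INTER_CUBIC))
cv2.imwrite("pics/s5.png",env.read_camera("scene"));cv2.imwrite("pics/d5.png",env.read_camera("side"))
E
```

```text
clock: 25.25
tcp_pos: [0.5679, 0.1794, 0.1281]
orientation: [-0.564, 0.565, -0.426, 0.426]
wrist_force: [-0.5, -0.0, -0.2]
finger_gap: 0.0498
clock: 25.75
tcp_pos: [0.5704, 0.1801, 0.2337]
orientation: [0.567, -0.563, 0.423, -0.428]
wrist_force: [1.1, 0.4, 0.5]
finger_gap: 0.0497
```

View pics/k5.png

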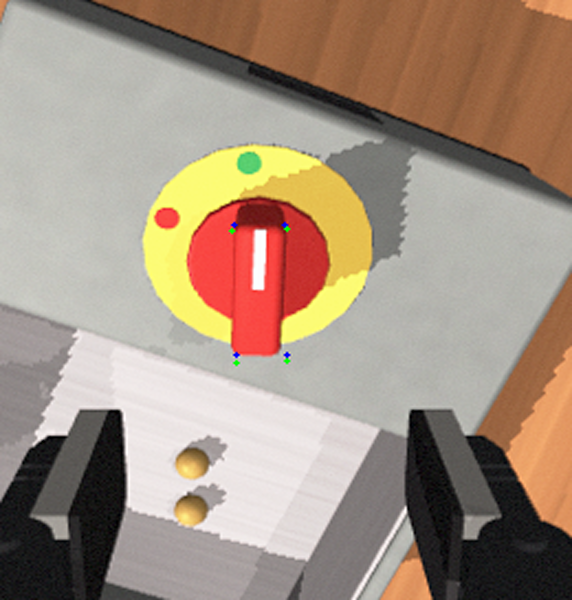

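View pics/s5.png

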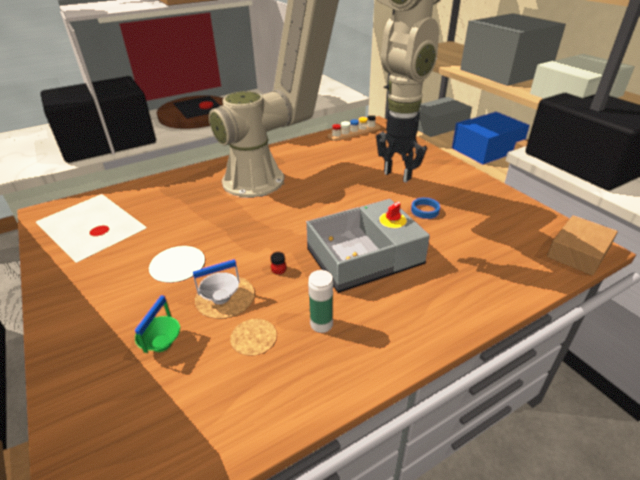

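View pics/d5.png

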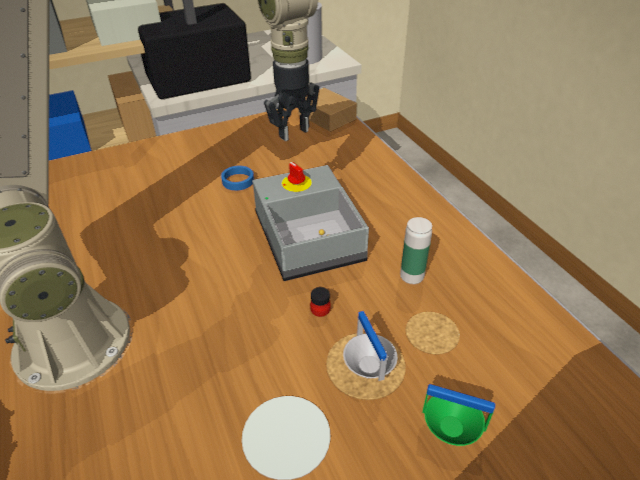

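The scene looks right: three balls in the basin, cup upright on the mat, bystanders in place. But this view can't clearly tell a knob that is up from one caught 5 mm down. A light touch on the knob's top with the closed fingers will settle it: contact at about 0.149 means up, about 0.144 means caught.

```bash
python3 -m inch '[[[0,20,0,0],[0,40,0,0],[0,60,0,0],[0,72,0,0],[0,76,0,0],[0,76,0,0]]]' 0 20; python3 -m inch '[[[0,2,0,0],[0,3,0,0],[0,4,0,0],[0,4,0,0]]]'; python3 -m inch '[[[0,1,0,0],[0,2,0,0],[0,2,0,0]]]'
```

```text
clock: 26.5
tcp_pos: [0.5676, 0.1795, 0.1514]
orientation: [-0.564, 0.565, -0.426, 0.425]
wrist_force: [-0.3, 0.5, 0.5]
finger_gap: 0.0002
clock: 26.9
tcp_pos: [0.5687, 0.1797, 0.1491]
orientation: [0.565, -0.564, 0.425, -0.426]
wrist_force: [-0.1, 0.2, 2.6]
finger_gap: -0.0002
clock: 27.2
tcp_pos: [0.5687, 0.1798, 0.1469]
orientation: [0.565, -0.564, 0.425, -0.426]
wrist_force: [0.4, -0.6, 4.5]
finger_gap: 0.0001
```

Contact came at 0.149 with about 3 N, rising softly along the spring's line, so the knob was fully up in the notch. I retreat and check that it returned.

```bash
python3 -m inch '[[[0,-1,0,0],[0,-2,0,0],[0,-10,0,0],[0,-35,0,0],[0,-70,0,0],[0,-100,0,0],[0,-100,0,0]]]'; python3 - <<'E'
from h import *
go([.57,.18,.24],0)
im=env.read_camera("wrist");s=env.read_camera("scene");d=env.read_camera("side")
cv2.imwrite("pics/z.png",np.hstack([cv2.resize(im,(400,300)),cv2.resize(s[200:320,180:340],(400,300),interpolation=cv2.INTER_CUBIC)]))
for n,a,b in(("scene","pics/scene0.png",s),("side","pics/side0.png",d)):
    o=cv2.imread(a)
    for nm,(x,y,X,Y) in (dict(can=(300,265,340,340),jar=(265,248,292,280),tape=(408,195,445,222)) if n=="scene" else dict(can=(398,212,436,290),jar=(306,284,334,320),tape=(216,162,258,194))).items():
        print(n,nm,"meandiff",round(float(cv2.absdiff(o[y:Y,x:X],b[y:Y,x:X]).mean()),1))
E
```

```text
clock: 27.9
tcp_pos: [0.5699, 0.18, 0.251]
orientation: [0.566, -0.563, 0.424, -0.427]
wrist_force: [0.5, -0.6, 0.3]
finger_gap: 0.0002
tool x ang -74.0 j6 1.46 clock 27.90 shift [ 0.  11.   0.1] spin -74.0 tcp [0.5699 0.18   0.251 ] gap 0.2 F [ 0.5 -0.6  0.3] M [ 0.01 -0.06 -0.04]
scene can meandiff 2.3
scene jar meandiff 5.3
scene tape meandiff 12.4
side can meandiff 1.5
side jar meandiff 3.8
side tape meandiff 14.1
```

View pics/z.png

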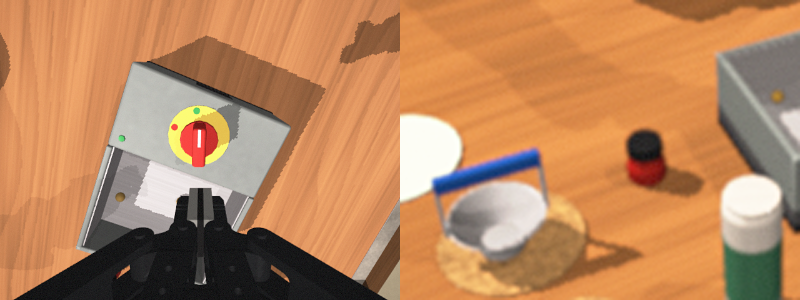

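```bash
python3 - <<'E'
from workcell import env
print(env.hand_in())
E
```

```text
the job is handed in; nothing more can be done
None
```

I finished the job in about 28 s of the 72 s allowed and handed it in. The three balls are in the washer's basin, the empty cup stands upright on the large cork mat, and the washer knob is up in the run position.

- **Tipping:** the moves could not tilt the hand, so I pinched the steel cup's blue handle and pivoted the cup in the grip against the basin's near wall. It tipped end-on, across the handle's line instead of about it, to roughly 80°. After a short shake the wrist camera showed all three balls on the basin floor. I turned the cup back upright against the inside of the same wall.
- **Cup on the mat:** it was still about 9° off upright when I lowered it, and pressing it onto the mat squared it up. The pictures after release show it upright and empty. It stands turned from its original direction.
- **Knob:** I pressed it, turned it clockwise and felt the notch at about 67° (1.17 rad). There the force changed from -3.6 N to +3.5 N and the knob rose. I then let go.
- **Checking the knob was up:** the wrist picture could not tell a fully up knob from one caught 5 mm down. I touched its top lightly with closed fingers, pressing it about 2 mm. Contact at 0.149 m with a soft spring matches fully up. I then withdrew, and the last picture shows the pointer unchanged.
- **Bystanders:** by eye, the can, jar and tape are where they started. A before/after image comparison showed small differences for the can and jar. The tape differed more, 12–14 grey levels. I put that down to the arm's shadow without checking further, because its pixel position looked the same.

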